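# Load-test a repaired counter scale with check weights

## Task

Load-test the repaired counter scale with all the brass check weights standing on the green mat: lock the pan by raising the red-knobbed lever on the dial head fully up, stand every weight gently on the pan wholly inside the engraved ring, then push the lever fully down to free the pan, take your hand away and let it settle for two seconds so that the load can be read. Then raise the lever fully to lock the pan again and put all the weights upright into the open wooden case, leaving the lever up. Never handle a weight standing on the pan while the pan is free, do not drop weights on it, and leave the other things on the bench alone.

Things in the scene. Friction and masses are not known exactly. Their poses are not given: they have to be found in the camera images.
- scale: Blue counter scale, fixed. Origin on the bench below the pan's centre; local -x is its front (robot side), local +y runs from pan to dial head. Base x -100..100, y -100..330 mm, 55 mm high. Head at local y 260: column 70 x 100 mm and a two-faced dial drum (axis x) of 170 mm diameter, 90 mm thick, centre 205 mm, top 290 mm above the bench.
- pan_center (a point): Centre of the upper face of the round steel pan (diameter 220 mm, 6 mm thick, no rim), 92 mm above the bench when unloaded or locked; sinks with the pan. Axes as the scale's. A dark ring of 150 mm diameter is engraved about this centre.
- pan (a joint): How far the pan has sunk, m: 0 at the top, 0.015 at the bottom stop. Free, it sinks about 3.5 mm per 500 g (spring 1400 N/m) and settles within a second; locked, it is held within 1.5 mm of the top whatever it carries.
- lever (a joint): Pan-lock lever on the pan side of the head, turning about the scale's y axis; rad. 0 = fully down (pan free; arm 0.6 rad below level), 1.2 = fully up (pan locked; arm 0.6 rad above level). The arm points from the pivot to the scale's -x. Stays at either end; part-way up under load it may fall back. Takes about 2 N at the knob, up to 10 N when lifting the loaded pan. Starts near 0.
- lever_knob (a point): Centre of the red ball knob (diameter 26 mm) at the end of the lever, 105 mm from the pivot; it moves with the lever. About 106 mm above the bench when down, 224 mm when up. The knob is free to be pinched along the scale's y axis from above.
- lever_pivot (a point): Lever's pivot point on the head: scale-local (-10, 157, 165) mm. Fixed to the scale, axes as the scale's.
- weight1: Brass 500 g check weight, one of four alike, of which two or three are there (absent ones read None). Origin at the centre of its underside, z up. Body 50 mm diameter and 34 mm high, neck 16 mm diameter to 46 mm, then a cylindrical grip knob of 24 mm diameter from 46 to 68 mm height. Starts upright on the green mat.
- weight2: Brass 500 g check weight, one of four alike, of which two or three are there (absent ones read None). Origin at the centre of its underside, z up. Body 50 mm diameter and 34 mm high, neck 16 mm diameter to 46 mm, then a cylindrical grip knob of 24 mm diameter from 46 to 68 mm height. Starts upright on the green mat.
- weight3: Brass 500 g check weight, one of four alike, of which two or three are there (absent ones read None). Origin at the centre of its underside, z up. Body 50 mm diameter and 34 mm high, neck 16 mm diameter to 46 mm, then a cylindrical grip knob of 24 mm diameter from 46 to 68 mm height. Starts upright on the green mat.
- weight4: Brass 500 g check weight, one of four alike, of which two or three are there (absent ones read None). Origin at the centre of its underside, z up. Body 50 mm diameter and 34 mm high, neck 16 mm diameter to 46 mm, then a cylindrical grip knob of 24 mm diameter from 46 to 68 mm height. Starts upright on the green mat.
- case: Open wooden weight case, blue lining, fixed to the bench. Origin at the centre of its underside. Outside 176 x 176 mm, inside 160 x 160 mm, inner floor 8 mm and rim 34 mm above the bench. Its opened lid lies flat on the bench on its local +x side (look only).
- mat: Green bench mat 220 (x) x 180 (y) mm, 2 mm thick, fixed; the weights start on it. Origin at the centre of its underside. The mat and the case may change places.
- screwdriver: Screwdriver with orange handle, 180 mm long, lying on the bench; origin at the centre of its underside. Not to be moved.
- multimeter: Yellow multimeter lying flat, 160 x 80 x 34 mm; origin at the centre of its underside. Not to be moved.
- mug: Blue mug, 80 mm diameter, 92 mm high; origin at the centre of its underside. Not to be moved.
- solder_spool: Blue and silver solder spool, 60 mm diameter, 44 mm high, standing; origin at the centre of its underside. Not to be moved.
- pliers: Red-handled pliers lying flat, about 160 mm long, 14 mm thick; origin at the joint's underside. Not to be moved.
- parts_tray: Black parts tray 110 x 180 x 35 mm; origin at the centre of its underside. Not to be moved.
Things that resemble listed ones, but are neither listed nor needed, are in the scene too. What is shaped like the weight1 but pink or white is not meant.

How it is judged:
By the outcome, as a careful person would: the job done as asked, in the order asked, and still so for the second after the job is handed in, with the robot touching nothing.
Of weight1, weight2, weight3, weight4 only 2 to 3 are there at a start; the rules pass over those that are not, and their reading is None.
At some moment in a run one of weight1, weight2, weight3, weight4 may be knocked a few centimetres aside while the robot is not near it.
It also fails if it takes over 210 s, if anything falls off the work surface, if the arm or the gripper's body presses on something with over 40 N, if the wrist force passes 120 N, or if a joint passes its speed limit or range.

## Robot

A 7-joint arm with a two-finger parallel gripper is mounted at the origin on the work surface. World frame = base frame: x ahead of the robot, y to its left, z up, the work surface at z = 0. Lengths are in m, angles in rad, forces in N, time in s.
With the tool pointing down it reaches from about 0.35 to 0.9 m from the base axis. Payload 19.9 kg.
Tool frame: the origin (TCP) lies midway between the tips of the shut fingers; the grasp point (between the pads) lies 19 mm behind it (arm.hold_point_z is the distance from the TCP to the grasp point, in m); z points along the fingers, y is the line along which they close (so a half turn about z gives the same grasp; the last joint's range is limited). The gripper opens to 85 mm and grips with 20 to 120 N. Pads are 22 mm wide; open, the fingers measure 114 mm over their backs; the gripper's body (76 mm by 85 mm) begins 54 mm behind the grasp point. The pads swing forward as they close: fully open they stand 13 mm farther back than shut.
Start: joints at [1.131, 0.417, -0.01, 1.614, 0.005, 1.111, -0.053], TCP at [0.242, -0.576, 0.231] pointing down, gripper open.
Joint ranges: [-2.81, 2.81], [-0.39, 2.02], [-1.27, 1.25], [0.06, 2.57], [-1.19, 4.33], [0.19, 2], [-2.82, 2.82]. Speed limits (rad/s): [1.89, 1.89, 2.39, 2.39, 3.01, 3.01, 3.01].

## Interface

Orientations are given as a unit quaternion [w, x, y, z].
In Python, from cell import arm, cams gives the robot as it stands. Calls block until the motion is done:
- arm.reach(position, orientation): joint-space move of the TCP to a pose.
- arm.move_straight(position, rot=None, speed=0.15, stop_force=None): straight line of the TCP; rot=None keeps the orientation; speed is the mean speed in m/s. With stop_force (N) it stops when the force on the tool has changed by that much, and returns True; else False.
- arm.goto_joints(angles): joint-space move.
- arm.gripper_to(opening, newtons=None): finger opening in m; newtons is the grip in N (None keeps the last); returns when the fingers have stopped.
- arm.dwell(seconds).
- arm.solve_ik(position, orientation): joint angles nearest the present ones, or None.
- arm.sense(): the state.
- cams.capture(name): name is "scene" or "top" or "wrist"; returns a dict with "color" (420x560x3 uint8, blue, green, red), "fx", "fy", "cx", "cy" (pixels), "R" (3x3) and "t" (3): a world point X has camera coordinates R X + t; the wrist camera has in their place "T_tool_cam" (4x4, takes a point from camera to tool coordinates, whose origin is the TCP and whose axes are the flange's). Camera axes: x right, y down, z forward; pixel columns grow to the right and rows downward; lengths in m; the calibration is good to about 2 mm. A picture is of the moment at which its call begins: read the wrist's pose just before it. There is no depth.
A pose or a line that the arm cannot do raises arm.Unreachable and nothing moves.
- arm.hand_in(): hands the job in; it is judged then, once.
The state is a dict: "clock": time; "q": joint angles; "dq": joint speeds; "effort": joint torques, N m; "ee_pos": TCP position; "tool_rot": TCP orientation; "contact_force": force on the tool from outside, world axes, zero at the start; "wrist_torque": the same for the moment, N m; "grip_width": finger opening in m; "grip_force": force on a finger pad.
Only numpy, scipy, OpenCV 4.12 (cv2) and the standard library are available. Lean on these libraries where they do the work, as an engineer would, in place of code of your own. Each camera call takes 0.05 s, during which the arm holds its last target. There are 200 camera calls.

## Working session

There is one attempt and no reset: what is moved stays moved. The work goes in short steps, each a Python script; the robot and the scene stay as the last script left them, time stands still between calls to the robot, and variables do not carry over. Pictures are saved under pics/ and viewed, at most 14 in all, crops included, and the job is handed in when it is done.

```bash
ls; mkdir -p pics; python3 - <<'E'
from cell import arm,cams
import cv2,numpy as np
for n in("top","scene"):
    d=cams.capture(n); cv2.imwrite(f"pics/{n}0.png",d["color"]); print(n,d["fx"],d["fy"],d["cx"],d["cy"],np.round(d["R"],3).tolist(),np.round(d["t"],3).tolist())
s=arm.sense();print(s["clock"],s["ee_pos"],s["tool_rot"],arm.hold_point_z)
E
```

```text
pics
top 470.1954048891834 470.1954048891834 281.5677663875482 206.80782431801813 [[0.01, -1.0, -0.002], [-0.995, -0.01, -0.101], [0.101, 0.003, -0.995]] [-0.04, 0.508, 1.603]
scene 419.972091742011 419.972091742011 289.8031490526695 206.7335057249183 [[0.259, 0.966, -0.001], [0.787, -0.211, -0.58], [-0.561, 0.15, -0.814]] [-0.08, -0.312, 1.494]
0.1 [ 0.24198445 -0.57591843  0.23071613] [-5.37972100e-04  9.80284931e-01  1.97588322e-01 -1.42629365e-04] 0.0187
```

View pics/top0.png

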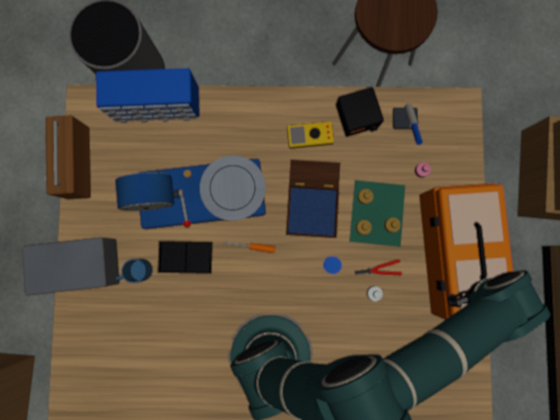

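View pics/scene0.png

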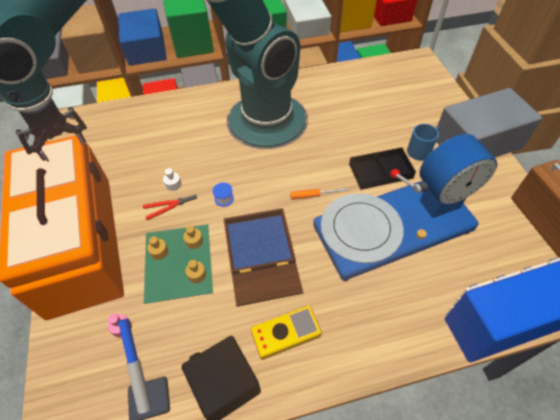

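```bash
cat > h.py <<'E'
from cell import arm,cams
import cv2,numpy as np
from scipy.spatial.transform import Rotation as Ro
def cap(n):
    s=arm.sense(); d=cams.capture(n)
    if n=="wrist":
        q=s["tool_rot"]; R=Ro.from_quat([q[1],q[2],q[3],q[0]]).as_matrix(); T=np.array(d["T_tool_cam"])
        d["C"]=R@T[:3,3]+s["ee_pos"]; d["A"]=R@T[:3,:3]
    else:
        R=np.array(d["R"]); d["A"]=R.T; d["C"]=-R.T@np.array(d["t"])
    return d
def ray(d,uv):
    v=d["A"]@np.array([(uv[0]-d["cx"])/d["fx"],(uv[1]-d["cy"])/d["fy"],1.]); return d["C"],v/np.linalg.norm(v)
def plane(d,uv,z):
    c,v=ray(d,uv); return c+v*(z-c[2])/v[2]
def proj(d,X):
    p=d["A"].T@(np.array(X)-d["C"]); return np.array([d["fx"]*p[0]/p[2]+d["cx"],d["fy"]*p[1]/p[2]+d["cy"]])
def cross(r1,r2):
    (a,u),(b,v)=r1,r2; M=np.stack([u,-v],1); k=np.linalg.lstsq(M,b-a,rcond=None)[0]
    p,q=a+u*k[0],b+v*k[1]; return (p+q)/2,np.linalg.norm(p-q)
def blobs(img,lo,hi,amin=15):
    m=cv2.inRange(cv2.cvtColor(img,cv2.COLOR_BGR2HSV),np.array(lo),np.array(hi))
    n,l,st,c=cv2.connectedComponentsWithStats(m)
    return m,l,[(i,c[i],st[i]) for i in range(1,n) if st[i][4]>=amin]
def down(psi): # tool down, tool y (closing line) at world angle psi
    y=np.array([np.cos(psi),np.sin(psi),0]); z=np.array([0,0,-1.]); x=np.cross(y,z)
    q=Ro.from_matrix(np.stack([x,y,z],1)).as_quat(); return [q[3],q[0],q[1],q[2]]
E
python3 - <<'E'
from h import *
t=cap("top");s=cap("scene")
for n,d in(("top",t),("scene",s)):
    print(n,d["C"])
    for nm,lo,hi in(("brass",(12,110,70),(28,255,255)),("red",(0,190,90),(6,255,255)),("red2",(174,190,90),(180,255,255)),("green",(60,90,20),(85,255,255)),("lining",(105,120,30),(125,255,255)),("gray",(85,5,90),(130,70,255))):
        m,l,b=blobs(d["color"],lo,hi,12)
        b=[x for x in b if x[2][4]<9000 and 40<x[1][0]<520 ]
        b=sorted(b,key=lambda x:-x[2][4])[:8]
        print(nm,[(x[1].round(1).tolist(),int(x[2][4])) for x in b])
    for p in([(366,196),(232,188),(186,224),(312,215)] if n=="top" else [(193,237),(362,228),(395,173)]): print(p,cv2.cvtColor(d["color"],cv2.COLOR_BGR2HSV)[p[1],p[0]])
E
```

```text
top [ 0.34397496 -0.03925054  1.64554574]
brass [([459.9, 398.6], 2505), ([363.5, 226.9], 168), ([392.4, 224.5], 167), ([365.3, 196.0], 166), ([440.5, 253.2], 162), ([281.6, 417.2], 91), ([445.8, 304.4], 78), ([454.7, 309.4], 57)]
red [([385.8, 268.4], 154), ([186.6, 224.0], 25)]
red2 []
green [([378.1, 212.2], 2268)]
lining [([164.7, 195.8], 3755), ([146.4, 87.4], 3617), ([312.0, 211.1], 1965), ([332.1, 264.6], 229), ([416.4, 133.3], 109), ([259.9, 210.1], 86), ([256.4, 162.5], 32)]
gray [([232.0, 187.6], 3153), ([132.4, 106.6], 40), ([109.5, 107.6], 38), ([55.0, 159.5], 38), ([155.0, 105.8], 37), ([177.9, 104.9], 37)]
(366, 196) [ 20 167 113]
(232, 188) [105  27 114]
(186, 224) [  1 237 143]
(312, 215) [109 151  76]
scene [ 1.10408298 -0.21205426  1.03545527]
brass [([367.6, 50.8], 7928), ([405.6, 374.0], 2978), ([52.9, 399.8], 1022), ([64.1, 347.7], 956), ([72.5, 363.4], 684), ([95.4, 380.2], 362), ([195.1, 271.2], 346), ([157.0, 247.7], 340)]
red [([394.0, 10.8], 813), ([158.9, 86.1], 330), ([160.9, 206.9], 171), ([394.2, 172.3], 49)]
red2 []
green [([175.6, 269.1], 2859), ([188.4, 25.6], 2078), ([275.5, 11.2], 437), ([372.4, 50.0], 282), ([225.7, 8.7], 162), ([238.5, 15.6], 26), ([235.2, 22.8], 18), ([245.8, 7.8], 12)]
lining [([507.5, 311.9], 7176), ([436.6, 195.8], 5678), ([140.0, 29.7], 1490), ([348.4, 264.7], 396), ([127.3, 340.6], 391), ([346.5, 51.3], 305), ([222.0, 190.3], 229), ([317.7, 222.8], 51)]
gray [([492.4, 113.0], 2593), ([150.1, 399.3], 626), ([254.6, 132.5], 474), ([369.9, 235.0], 336), ([468.3, 169.3], 75), ([293.2, 132.9], 36), ([388.8, 234.2], 33), ([419.2, 183.1], 29)]
(193, 237) [ 20 158 169]
(362, 228) [ 78   7 191]
(395, 173) [  1 216 235]
```

```bash
python3 - <<'E'
from h import *
t=cap("top");s=cap("scene")
for p in((363.5,226.9),(392.4,224.5),(365.3,196)): print("w",plane(t,p,.04).round(4))
print("knob",[x if np.isscalar(x) else x.round(4) for x in cross(ray(t,(186.6,224)),ray(s,(394.2,172.3)))])
pc=plane(t,(232,187.6),.092);print("pan",pc.round(4))
kn=cross(ray(t,(186.6,224)),ray(s,(394.2,172.3)))[0]
d=kn-pc; a=np.arctan2(d[1],d[0])-np.arctan2(.157,-.0967); print("yaw from knob",np.degrees(a),np.hypot(d[0],d[1]),np.hypot(.157,.0967))
m,l,b=blobs(t["color"],(85,5,90),(130,70,255)); i=max((x for x in b if abs(x[1][0]-232)<5),key=lambda x:x[2][4])[0]
c=max(cv2.findContours((l==i).astype(np.uint8),0,cv2.CHAIN_APPROX_NONE)[0],key=len); e=cv2.fitEllipse(cv2.convexHull(c)); print("ellipse",e, plane(t,e[0],.092).round(4), "dia px exp",.22*t["fx"]/1.553)
m,l,b=blobs(t["color"],(105,120,30),(125,255,255))
for x in b:
    if abs(x[1][0]-312)<3:
        c=max(cv2.findContours((l==x[0]).astype(np.uint8),0,cv2.CHAIN_APPROX_NONE)[0],key=len); r=cv2.minAreaRect(c)
        P=np.array([plane(t,q,.02)for q in cv2.boxPoints(r)]);print("case",r,P.round(4).tolist(),P.mean(0).round(4))
m,l,b=blobs(t["color"],(60,90,20),(85,255,255))
x=max((x for x in b if abs(x[1][0]-378)<5),key=lambda x:x[2][4])
c=max(cv2.findContours((l==x[0]).astype(np.uint8),0,cv2.CHAIN_APPROX_NONE)[0],key=len); r=cv2.minAreaRect(c);P=np.array([plane(t,q,.002)for q in cv2.boxPoints(r)]);print("mat",P.round(3).tolist(),P.mean(0))
cv2.imwrite("pics/crop1.png",cv2.resize(t["color"][140:260,100:270],None,fx=4.6,fy=4.6,interpolation=cv2.INTER_CUBIC))
E
```

```text
w [ 0.4404 -0.3154  0.04  ]
w [ 0.4496 -0.4142  0.04  ]
w [ 0.5468 -0.3224  0.04  ]
knob [array([0.4389, 0.2713, 0.1258]), np.float64(0.001178954263229235)]
pan [0.5643 0.131  0.092 ]
yaw from knob 10.140347660234276 0.18817322858464244 0.184390590866237
ellipse ((232.0669708251953, 187.7212677001953), (63.73152542114258, 65.22704315185547), 79.28900146484375) [0.5639 0.1307 0.092 ] dia px exp 66.60849264367054
case ((312.0252685546875, 211.0953369140625), (44.6004753112793, 44.10144805908203), 3.5763344764709473) [[0.4225, -0.0592, 0.02], [0.5761, -0.0675, 0.02], [0.5678, -0.2228, 0.02], [0.4144, -0.213, 0.02]] [ 0.4952 -0.1407  0.02  ]
mat [[0.393, -0.274, 0.002], [0.606, -0.293, 0.002], [0.592, -0.467, 0.002], [0.38, -0.445, 0.002]] [ 0.4926242  -0.36998394  0.002     ]
```

View pics/crop1.png

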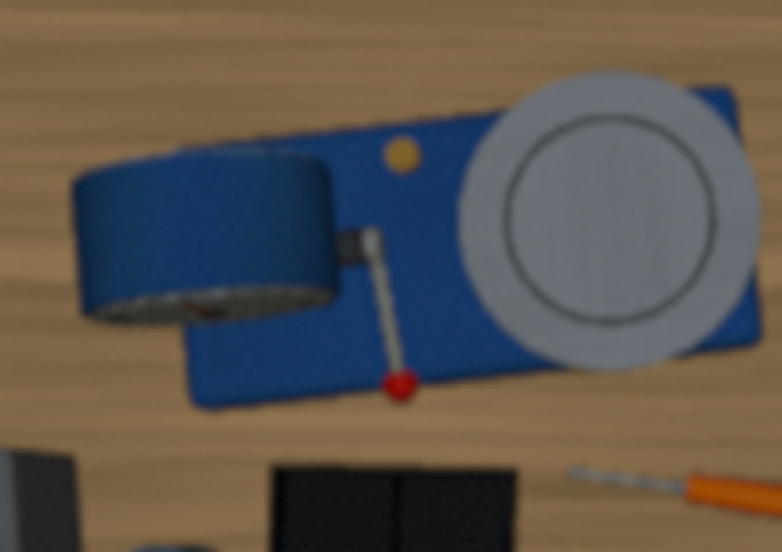

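```bash
cat >> h.py <<'E'
YAW=np.radians(6.9); PAN=np.array([.564,.1308,.092])
RS=Ro.from_euler("z",YAW).as_matrix()
def S(x,y,z): return RS@np.array([x,y,0])+np.array([PAN[0],PAN[1],z])
def best(p,psi):
    c=[(abs(q[6]),a) for a in(psi,psi+np.pi) if (q:=arm.solve_ik(list(p),down(a))) is not None]
    return down(min(c)[1])
HZ=arm.hold_point_z
E
python3 - <<'E'
from h import *
arm.gripper_to(.06,40)
p=np.array([.4389,.2713,.126])
psi=YAW+np.pi/2
hp=p+[0,0,.14]
mid=np.array([.42,0.,.36])
q=best(mid,psi-.5); arm.reach(list(mid),q)
o=best(hp,psi); print(o); arm.reach(list(hp),o)
s=arm.sense(); print(s["clock"],s["ee_pos"].round(4),np.round(s["q"],2))
d=cap("wrist"); cv2.imwrite("pics/w1.png",d["color"]); print(d["C"],d["A"].round(2).tolist(),d["fx"])
m,l,b=blobs(d["color"],(0,190,60),(6,255,255),30);print([(x[1].round(1),x[2].tolist()) for x in b]); print("exp",proj(d,p))
t=cap("top");m,l,b=blobs(t["color"],(0,190,60),(6,255,255),10);print([(x[1].round(1),x[2].tolist()) for x in b])
E
```

```text
[np.float64(0.0), np.float64(-0.06017747946929344), np.float64(0.9981876932544914), np.float64(0.0)]
3.9917 [0.4396 0.2699 0.2661] [ 0.34  0.4  -1.19  1.81  0.4   1.2   0.72]
[0.36011002 0.26121987 0.40705726] [[-0.12, 0.94, 0.31], [0.99, 0.11, 0.04], [-0.0, 0.31, -0.95]] 300.29687704963624
[(array([290., 196.]), [278, 184, 25, 24, 460]), (array([431.1, 303.3]), [427, 299, 9, 10, 34])]
exp [287.06952282 198.10238159]
[(array([385.7, 268.5]), [371, 260, 30, 15, 152])]
```

View pics/w1.png

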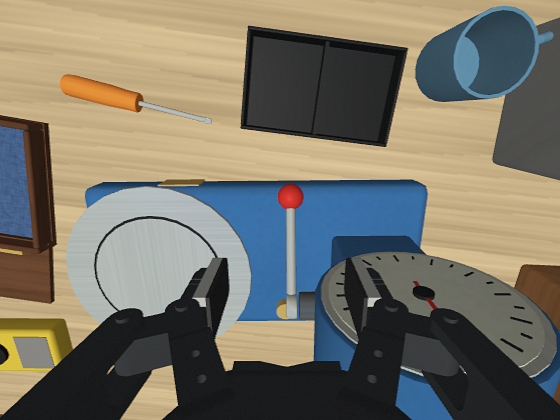

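```bash
python3 - <<'E'
from h import *
d=cap("wrist");C=plane(d,(290,196),.126)
t=cap("top");s=cap("scene")
rs=[ray(d,(290,196)),ray(t,(186.6,224)),ray(s,(394.2,172.3))]
print(cross(rs[0],rs[1]),cross(rs[0],rs[2]))
M=sum(np.eye(3)-np.outer(v,v) for c,v in rs);b=sum((np.eye(3)-np.outer(v,v))@c for c,v in rs);p=np.linalg.solve(M,b)
print(p, RS.T@(p-PAN))
# pan centre and yaw from wrist: lever base pixel direction
m,l,bb=blobs(d["color"],(60,0,120),(110,60,255),3000);print([(x[1].round(1),x[2].tolist()) for x in bb])
# base front top edge (z=.055)
for a,b2 in (((100,186),(410,181)),): 
    P,Q=plane(d,a,.055),plane(d,b2,.055);v=Q-P;print("edge",P,Q,np.degrees(np.arctan2(-v[0],v[1])), RS.T@(P-PAN),RS.T@(Q-PAN))
E
```

```text
(array([0.43988694, 0.27423963, 0.11428228]), np.float64(6.653543163499326e-05)) (array([0.43708853, 0.27304881, 0.12303227]), np.float64(0.001842596407688627))
[0.43798078 0.27266527 0.12355284] [-0.10806326  0.15597734  0.03155284]
[(array([153.4, 243.5]), [67, 187, 185, 150, 8908]), (array([149.6, 263.6]), [97, 218, 118, 99, 8013])]
edge [0.47054226 0.04843653 0.055     ] [0.42074272 0.41719275 0.055     ] 7.6911104968144794 [-0.10267575 -0.07053922 -0.037     ] [-0.1078134   0.30152898 -0.037     ]
```

```bash
cat >> h.py <<'E'
PSI=np.pi/2+YAW
def knob(th): return S(-.01-.105*np.cos(th-.6),.157,.165+.105*np.sin(th-.6))
def swing(a,b,off,n=8,sf=25):
    for th in np.linspace(a,b,n+1)[1:]:
        r=arm.move_straight(list(knob(th)+off-[0,0,HZ]),speed=.08,stop_force=sf)
        if r: print("stop at",th,arm.sense()["contact_force"].round(1)); return th
    return b
E
python3 - <<'E'
from h import *
p=np.array([.438,.2727,.1236])
print(knob(.19),p)
h=p-[0,0,HZ]
arm.move_straight(list(h+[0,0,.06]))
print(arm.move_straight(list(h),speed=.06,stop_force=8))
arm.gripper_to(0.0,30)
s=arm.sense();print("grip",s["grip_width"],s["grip_force"],s["contact_force"].round(1),s["ee_pos"].round(4),np.round(s["q"],2))
if .015<s["grip_width"]<.03:
    swing(.19,1.23,p-knob(.19))
    s=arm.sense();print(s["grip_width"],s["contact_force"].round(1),s["ee_pos"].round(4))
    arm.dwell(.2);arm.gripper_to(.06)
    arm.move_straight(list(arm.sense()["ee_pos"]+[0,0,.10]))
    s=arm.sense();print(s["clock"],s["contact_force"].round(1))
    d=cap("wrist"); cv2.imwrite("pics/w2.png",d["color"])
E
```

```text
[0.43961071 0.27389263 0.12314602] [0.438  0.2727 0.1236]
False
grip 0.023768363134487474 29.5813125371933 [-0.6  4.4  0.5] [0.4381 0.2734 0.1052] [ 0.17  0.6  -1.    1.97  0.64  0.93  0.53]
0.023885015059520086 [-3.6  7.6  1.3] [0.4493 0.2746 0.2085]
10.625 [-0.2 -0.7 -0.8]
```

View pics/w2.png

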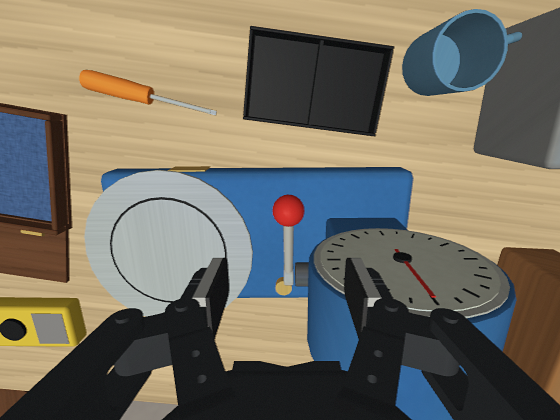

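```bash
python3 - <<'E'
from h import *
az=np.arctan2(-.36,.45); v=np.array([.43,-.32,.30])
for p,a in ((v,az),(v,az+np.pi),([.42,0,.36],0),([.53,.12,.3],.2),([.53,.12,.15],.2)):
    q=arm.solve_ik(list(p),down(a)); print(p,None if q is None else np.round(q,2))
arm.reach([.42,0,.36],down(0)); arm.reach(list(v),best(v,az))
s=arm.sense();print(s["clock"],np.round(s["q"],2))
d=cap("wrist"); cv2.imwrite("pics/w3.png",d["color"])
m,l,b=blobs(d["color"],(12,110,60),(28,255,255),200);print([(x[1].round(1),x[2].tolist(),plane(d,x[1],.04).round(4)) for x in b])
t=cap("top");m,l,b=blobs(t["color"],(12,110,70),(28,255,255),60);print([(x[1].round(1),x[2][4],plane(t,x[1],.04).round(4)) for x in b if 340<x[1][0]<430])
E
```

```text
[ 0.43 -0.32  0.3 ] [ 1.38  0.33 -0.99  1.73  0.29  1.24 -0.35]
[ 0.43 -0.32  0.3 ] [ 1.52  0.42 -1.2   1.72  0.41  1.28  2.69]
[0.42, 0, 0.36] [ 1.04 -0.08 -1.03  1.88 -0.07  1.31  0.03]
[0.53, 0.12, 0.3] [ 0.41  0.3  -0.84  1.71  0.24  1.23 -0.29]
[0.53, 0.12, 0.15] [ 0.29  0.46 -0.72  1.87  0.37  0.94 -0.39]
12.9917 [ 1.24  0.27 -0.79  1.73  0.2   1.22 -0.27]
[(array([82.5,  7.6]), [66, 0, 31, 19, 407], array([ 0.3663, -0.0198,  0.04  ])), (array([319.7,  13.7]), [309, 0, 22, 28, 246], array([ 0.5771, -0.195 ,  0.04  ])), (array([356.4, 120.5]), [336, 101, 41, 40, 1262], array([ 0.5432, -0.32  ,  0.04  ])), (array([290.2, 166.3]), [273, 147, 36, 39, 1067], array([ 0.4402, -0.3134,  0.04  ])), (array([336.5, 214.4]), [319, 196, 36, 38, 1059], array([ 0.4492, -0.4079,  0.04  ])), (array([471.3, 289.3]), [366, 218, 194, 160, 13163], array([ 0.5407, -0.6362,  0.04  ])), (array([314.7, 336. ]), [245, 284, 113, 87, 4682], array([ 0.2996, -0.5565,  0.04  ])), (array([412.5, 389.7]), [395, 365, 42, 50, 1278], array([ 0.3649, -0.7542,  0.04  ]))]
[(array([365.2, 196.1]), np.int32(169), array([ 0.5466, -0.3222,  0.04  ])), (array([363.5, 226.9]), np.int32(168), array([ 0.4405, -0.3153,  0.04  ]))]
```

View pics/w3.png

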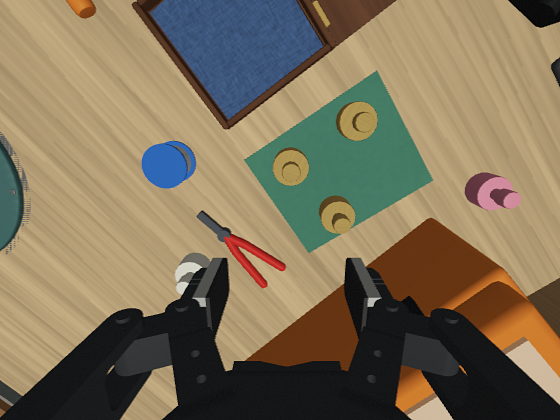

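```bash
cat >> h.py <<'E'
def pick(xy,z0,psi,op=.05,hi=.26,above=.0):
    """z0: height of weight's underside. returns TCP minus underside height, or None"""
    g=np.array([xy[0],xy[1],z0+.059-HZ]); up=np.array([xy[0],xy[1],hi])
    arm.gripper_to(op,50); o=best(up,psi); arm.reach(list(up),o)
    arm.move_straight(list(g+[0,0,.04]),speed=.25)
    r=arm.move_straight(list(g),speed=.06,stop_force=6)
    arm.gripper_to(0.,60); s=arm.sense(); k=s["ee_pos"][2]-z0
    f0=s["contact_force"][2]
    arm.move_straight(list(s["ee_pos"]+[0,0,.02]),speed=.06)
    arm.move_straight([s["ee_pos"][0],s["ee_pos"][1],hi],speed=.25)
    f=arm.sense(); print("pick",r,"w",round(f["grip_width"],4),"dF",np.round(f["contact_force"][2]-f0,1),"k",round(k,4),"t",round(f["clock"],1))
    return k if .018<f["grip_width"]<.03 else None
def place(xy,z0,psi,k,op=.05,hi=.26,via=None):
    up=np.array([xy[0],xy[1],hi])
    if via is not None: arm.reach(list(via),best(via,psi))
    arm.reach(list(up),best(up,psi))
    arm.move_straight([xy[0],xy[1],z0+k+.02],speed=.2)
    r=arm.move_straight([xy[0],xy[1],z0+k-.004],speed=.02,stop_force=3.5)
    s=arm.sense(); print("place contact",r,"dz",round(s["ee_pos"][2]-z0-k,4),np.round(s["contact_force"],1))
    arm.gripper_to(op); arm.move_straight([s["ee_pos"][0],s["ee_pos"][1],hi],speed=.2)
    return s
def tophat(d,c,hh,lo=(12,110,60)):
    """weights' xy near expected px using blob vs projected mid-axis"""
    pass
SPOTS=[(.038,0),(-.019,.033),(-.019,-.033)]
E
python3 - <<'E'
from h import *
d=cap("wrist")
for uv in((290.5,171),(342,223),(363,122)): print(plane(d,uv,.07).round(4))
xy=(.4403,-.3145)
k=pick(xy,.002,-.62)
if k:
    x,y,_=S(*SPOTS[0],0); place((x,y),.092,.2,k)
    d=cap("wrist"); cv2.imwrite("pics/w4.png",d["color"]); print(arm.sense()["clock"])
    t=cap("top"); cv2.imwrite("pics/t4.png",cv2.resize(t["color"][140:260,170:410],None,fx=3,fy=3))
E
```

```text
[ 0.4396 -0.3144  0.07  ]
[ 0.4499 -0.4112  0.07  ]
[ 0.5435 -0.3218  0.07  ]
pick False w 0.0222 dF -10.5 k 0.0407 t 17.2
place contact True dz -0.0009 [ 0.1 -0.3  6.9]
21.7667
```

View pics/w4.png

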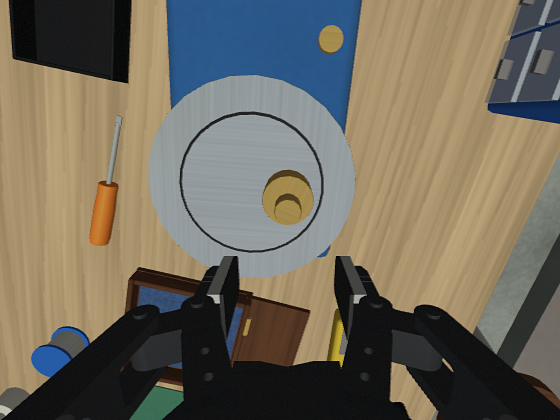

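```bash
python3 - <<'E'
from h import *
d=cap("wrist")
c=plane(d,(252,182),.092); w=plane(d,(287.5,195),.126); k=plane(d,(288,210),.160)
# ring: dark pixels on pan -> fit ellipse
g=cv2.cvtColor(d["color"],cv2.COLOR_BGR2GRAY); m=((g<80)).astype(np.uint8); m[:100]=0;m[262:]=0;m[:,:165]=0;m[:,340:]=0
pts=np.argwhere(m)[:,::-1]; X=np.array([plane(d,p,.092)[:2] for p in pts])
A=np.c_[2*X,np.ones(len(X))]; 
for _ in range(5):
    s=np.linalg.lstsq(A,(X**2).sum(1),rcond=None)[0]; r=np.sqrt(s[2]+s[0]**2+s[1]**2); e=np.abs(np.hypot(*(X-s[:2]).T)-r); X=X[e<max(.003,2*np.median(e))];A=np.c_[2*X,np.ones(len(X))]
print("ring",s[:2],"r",r,len(X),"PAN",PAN,"c",c)
for q in(w,k): print(q,(RS.T@(q-[*s[:2],0]))[:2], np.hypot(*(q[:2]-s[:2])))
E
```

```text
ring [0.56301402 0.13228146] r 0.07436432063966386 969 PAN [0.564  0.1308 0.092 ] c [0.56265626 0.13780084 0.092     ]
[0.60002668 0.14049    0.126     ] [0.03773073 0.0037025 ] 0.037911959838319735
[0.60121531 0.13686305 0.16      ] [ 3.84750251e-02 -4.09772911e-05] 0.03847504695242161
```

Ring fit (r 74 mm, centre within 2 mm of my estimate) and weight at 38 mm from centre agree. Next two weights.

```bash
python3 - <<'E'
from h import *
import sys
def see(exp):
    t=cap("top");m,l,b=blobs(t["color"],(12,110,70),(28,255,255),60)
    for e in exp:
        c=[plane(t,x[1],.04)[:2] for x in b if np.hypot(*(plane(t,x[1],.04)[:2]-e))<.06 and x[2][4]<260]
        print("seen",np.round(e,4),np.round(c,4).tolist())
exp=[(.5455,-.322),(.4497,-.4115)]
see(exp)
for i,(xy,psi) in enumerate(zip(exp,(-.5,-.2))):
    v=[.47,-.30,.33]; arm.reach(v,best(v,-.6)); d=cap("wrist")
    m,l,b=blobs(d["color"],(12,110,60),(28,255,255),200)
    c=[(x[1].round(0),plane(d,x[1],.04)[:2].round(4)) for x in b if np.hypot(*(plane(d,x[1],.04)[:2]-xy))<.06 and 500<x[2][4]<2500]
    print("wrist",c)
    if len(c)!=1 or np.hypot(*(c[0][1]-xy))>.008: cv2.imwrite("pics/odd%d.png"%i,d["color"]);print("odd");sys.exit()
    k=pick(xy,.002,psi)
    if k is None: sys.exit()
    x,y,_=S(*SPOTS[i+1],0); place((x,y),.092,.2,k)
d=cap("wrist"); cv2.imwrite("pics/w5.png",d["color"]); print(arm.sense()["clock"])
E
```

```text
seen [ 0.5455 -0.322 ] [[0.5464, -0.3219]]
seen [ 0.4497 -0.4115] [[0.4496, -0.4136]]
wrist [(array([338., 152.]), array([ 0.5446, -0.3193]))]
pick False w 0.0225 dF -9.4 k 0.0407 t 27.8
place contact True dz -0.0012 [ 0.8 -0.5  7. ]
wrist [(array([316., 234.]), array([ 0.4504, -0.4075]))]
pick False w 0.022 dF -10.0 k 0.0408 t 38.5
place contact True dz -0.0013 [-1.5 -1.5  6.6]
43.2167
```

```bash
ls pics
```

```text
crop1.png
scene0.png
t4.png
top0.png
w1.png
w2.png
w3.png
w4.png
w5.png
```

View pics/w5.png

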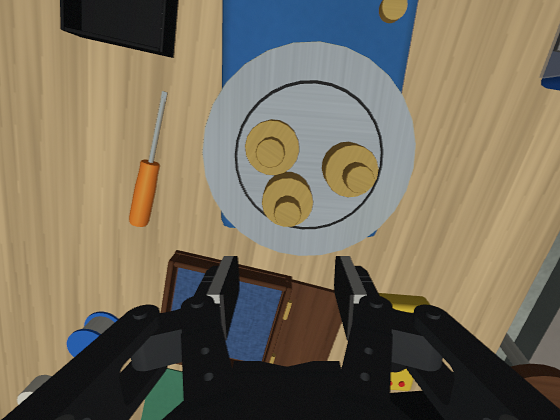

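```bash
python3 - <<'E'
from h import *
d=cap("wrist"); c=np.array([.5632,.1320,0])
for uv,kv in (((272,147),(270,153)),((350,169),(360,177)),((287,198),(287.5,211))):
    for q in(plane(d,uv,.126),plane(d,kv,.160)): r=(RS.T@(q-c))[:2]; print(r.round(4),np.hypot(*r).round(4))
E
```

```text
[-0.0371  0.0143] 0.0397
[-0.0369  0.0133] 0.0392
[0.0355 0.0002] 0.0355
[ 0.0369 -0.0001] 0.0369
[-0.0198 -0.032 ] 0.0377
[-0.0192 -0.0337] 0.0388
```

```bash
cat >> h.py <<'E'
OFF=np.array([-.0016,-.0012,.0005])
def lever(a,b):
    k=knob(a)+OFF; h=k-[0,0,HZ]; up=h+[0,0,.09 if a>.6 else .16]
    arm.gripper_to(.06,30); m=[.43,.12,.36]; arm.reach(m,best(m,PSI-.8)); arm.reach(list(up),best(up,PSI))
    arm.move_straight(list(h+[0,0,.035]),speed=.2); r=arm.move_straight(list(h),speed=.06,stop_force=8)
    arm.gripper_to(0.,40); s=arm.sense(); print("grip",r,round(s["grip_width"],4),s["clock"])
    if not .015<s["grip_width"]<.03: return False
    swing(a,b,OFF); s=arm.sense(); print("end",s["ee_pos"].round(4),round(s["grip_width"],4),s["contact_force"].round(1))
    arm.dwell(.2); arm.gripper_to(.06); e=arm.sense()["ee_pos"]
    arm.move_straight([e[0],e[1],e[2]+(.18 if b<.6 else .09)],speed=.2)
    return True
E
python3 - <<'E'
from h import *
print(lever(1.2,-.03)); v=[.47,.02,.33]; arm.reach(v,best(v,.2)); arm.dwell(2.8)
print(arm.sense()["clock"]); d=cap("wrist"); cv2.imwrite("pics/w6.png",d["color"]); cv2.imwrite("pics/s6.png",cap("scene")["color"])
t=cap("top");m,l,b=blobs(t["color"],(0,190,60),(6,255,255),10);print([x[1] for x in b],proj(t,knob(0)),proj(t,knob(.2)))
E
```

```text
grip False 0.0239 46.825
stop at -0.03 [3.3 0.9 0.6]
end [0.4481 0.2748 0.0865] 0.0236 [3.3 0.9 0.6]
True
55.0333
[array([187., 222.]), array([385.86842105, 268.46052632])] [186.95943602 221.33338193] [186.09307669 224.01091949]
```

View pics/w6.png

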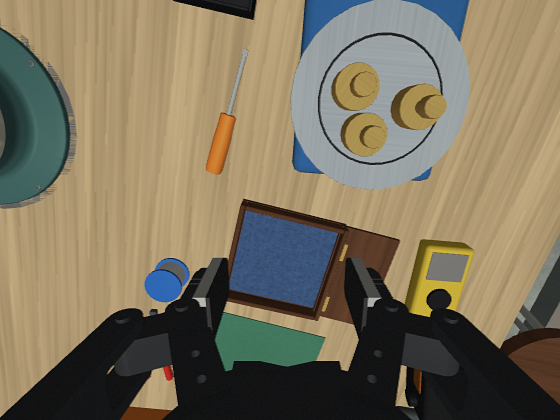

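View pics/s6.png

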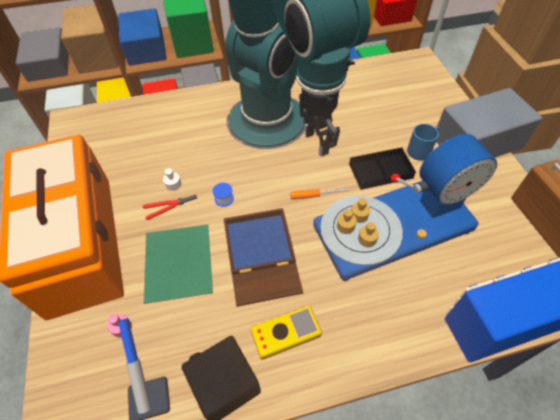

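```bash
python3 - <<'E'
from h import *
d=cap("wrist")
P=[plane(d,u,.034)[:2] for u in((246,199),(348,226))]; print(np.round(P,4),np.hypot(*(P[0]-P[1])))
m,l,b=blobs(d["color"],(105,100,30),(125,255,255),2000)
for x in b:
    if abs(x[1][0]-285)<20:
        c=max(cv2.findContours((l==x[0]).astype(np.uint8),0,2)[0],key=cv2.contourArea); q=cv2.approxPolyDP(c,8,True)[:,0]
        for u in q: print(u,plane(d,u,.008)[:2].round(4),plane(d,u,.034)[:2].round(4))
print("lever",lever(-.0,1.23)); v=[.45,.02,.33]; arm.reach(v,best(v,.2))
print(arm.sense()["clock"]); d=cap("wrist"); cv2.imwrite("pics/w7.png",d["color"])
t=cap("top");m,l,b=blobs(t["color"],(0,190,60),(6,255,255),10);print([x[1] for x in b],proj(t,knob(1.2)+OFF),proj(t,knob(1.)+OFF))
E
```

```text
[[ 0.4183 -0.0365]
 [ 0.5809 -0.048 ]] 0.1629880438953795
[246 211] [ 0.4194 -0.0645] [ 0.4213 -0.0554]
[229 288] [ 0.4127 -0.2124] [ 0.415  -0.1949]
[313 306] [ 0.5669 -0.2191] [ 0.5605 -0.2013]
[337 233] [ 0.5738 -0.0724] [ 0.567  -0.0628]
grip False 0.0237 58.8
end [0.4497 0.2749 0.2086] 0.0235 [0.6 8.1 0.1]
lever True
63.8417
[array([179.71428571, 219.38095238]), array([385.75163399, 268.50326797])] [179.40406074 219.10787831] [181.0018252  222.80592721]
```

View pics/w7.png

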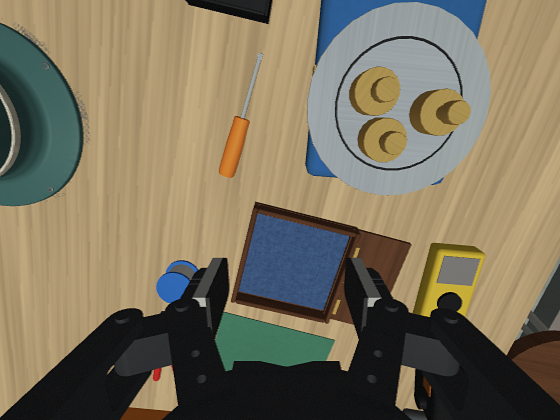

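```bash
cat >> h.py <<'E'
CASE=np.array([.494,-.142]); RC=Ro.from_euler("z",np.radians(-2.9)).as_matrix()[:2,:2]
def cs(x,y): return CASE+RC@[x,y]
RINGC=np.array([.5632,.1320,0])
def pw(x,y): return (RINGC+RS@[x,y,0])[:2]
def kn(d,uv,z0): return plane(d,uv,z0+.068)[:2]
E
python3 - <<'E'
from h import *
d=cap("wrist")
for n,u,k in(("B",(375,91),(386,91)),("C",(382,140),(392,143)),("A",(437,112),(457,113))):
    print(n,[(RS.T@(plane(d,q,z)-RINGC))[:2].round(4).tolist() for q,z in((u,.125),(k,.159))])
t0=cap("top")["color"]
k=pick(pw(.037,0),.091,.2)
if k:
    place(cs(.037,-.037),.008,-.25,k); print(arm.sense()["clock"])
    v=[.45,.02,.33]; arm.reach(v,best(v,.2)); d=cap("wrist"); cv2.imwrite("pics/w8.png",d["color"])
E
```

```text
B [[-0.0402, 0.0131], [-0.0388, 0.011]]
C [[-0.0234, -0.0371], [-0.0235, -0.0372]]
A [[0.0311, -0.0024], [0.0349, -0.0031]]
pick False w 0.0226 dF -9.7 k 0.0408 t 68.0
place contact True dz 0.0001 [ 0.9 -1.1  4.4]
72.8667
```

View pics/w8.png

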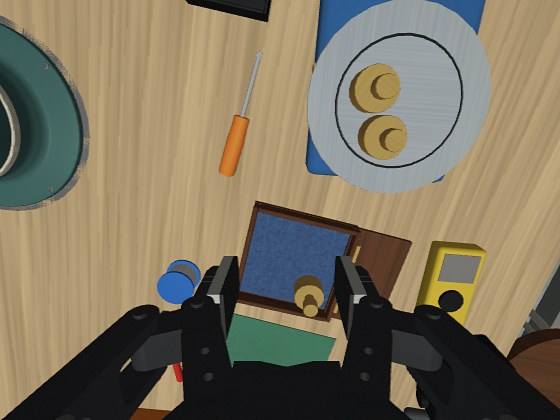

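```bash
python3 - <<'E'
from h import *
import sys
def pan():
    v=[.45,.02,.33]; arm.reach(v,best(v,.2)); d=cap("wrist"); cv2.imwrite("pics/w9.png",d["color"])
    m,l,b=blobs(d["color"],(12,110,60),(28,255,255),300)
    for x in b:
        if x[1][1]<330: print(x[1].round(0),x[2][4],(RS.T@(plane(d,x[1],.13)-RINGC))[:2].round(4),plane(d,x[1],.045)[:2].round(4))
pan()
k=pick(pw(-.038,.0133),.091,.48,op=.045)
if k is None: sys.exit()
place(cs(-.037,-.037),.008,-.25,k); pan(); print(arm.sense()["clock"])
E
```

```text
[374.  89.] 1922 [-0.0422  0.0118] [0.5413 0.1489]
[233. 146.] 1054 [-0.1889 -0.059 ] [0.37   0.0391]
[382. 137.] 1718 [-0.0253 -0.0363] [0.5696 0.0919]
[384. 265.] 786 [ 0.0044 -0.1924] [ 0.6298 -0.0974]
[448. 277.] 2431 [ 0.0901 -0.2028] [ 0.7376 -0.0974]
[308. 295.] 945 [-0.0865 -0.2443] [ 0.5248 -0.1753]
pick False w 0.0222 dF -10.7 k 0.0407 t 77.8
place contact True dz -0.0001 [-0.2 -0.5  6.7]
[234. 146.] 1056 [-0.1891 -0.0591] [0.3699 0.0389]
[383. 137.] 1727 [-0.0252 -0.0362] [0.5697 0.0918]
[384. 267.] 733 [ 0.0053 -0.1956] [ 0.6315 -0.1013]
[448. 277.] 2441 [ 0.0899 -0.2026] [ 0.7376 -0.0973]
[266. 284.] 931 [-0.1427 -0.2324] [ 0.4534 -0.1692]
[308. 295.] 943 [-0.0865 -0.2441] [ 0.5249 -0.1752]
83.55
```

```bash
python3 - <<'E'
from h import *
import sys
k=pick(pw(-.0205,-.0338),.0915,.2,op=.05)
if k is None: sys.exit()
place(cs(-.037,.037),.008,-.25,k)
v=[.45,.02,.33]; arm.reach(v,best(v,.2)); d=cap("wrist"); s=cap("scene")["color"]; print(arm.sense()["clock"])
cv2.imwrite("pics/f.png",np.hstack([cv2.resize(d["color"],(400,300)),cv2.resize(s[100:340,140:460],(400,300))]))
t=cap("top");m,l,b=blobs(t["color"],(0,190,60),(6,255,255),10);print([x[1] for x in b],proj(t,knob(1.2)+OFF))
E
```

```text
pick False w 0.0223 dF -10.0 k 0.0407 t 87.3
place contact True dz 0.0001 [-0.2 -0.   6.6]
92.4917
[array([179.75, 219.25]), array([385.83552632, 268.51315789])] [179.40406074 219.10787831]
```

View pics/f.png

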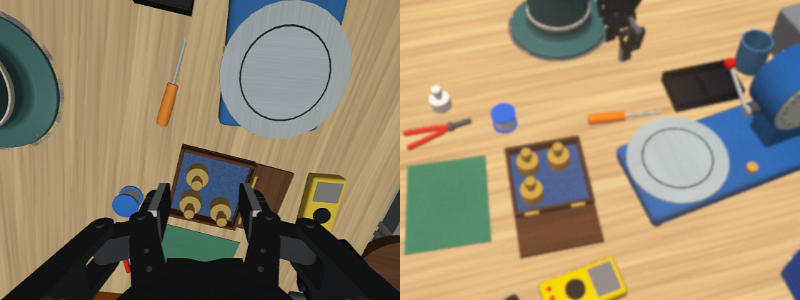

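All three weights stand upright in the case, the pan is empty and the lever is up.

```bash
python3 -c "
from cell import arm
print(arm.hand_in())"
```

```text
the job is handed in; nothing more can be done
None
```

The job is handed in at about 92 s of the 210 s allowed: all three weights were load-tested inside the ring with the pan free, then put upright in the case, and the lever is up. One weight shifted about 25 mm on the locked pan but stayed inside the ring.

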